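# Sort left-hand and right-hand mould brackets into their trays

### The arm

A 7-joint arm with a two-finger parallel gripper is mounted at the origin on a cart in front of the work surface, level with it; the furniture and walls round the work are solid. World frame = base frame: x ahead of the robot, y to its left, z up, the work surface at z = 0. Lengths are in m, angles in degrees, forces in N, time in s.
With the tool pointing down it reaches from about 0.425 to 0.95 m from the base axis. Payload 4.7 kg.
Tool frame: the origin (TCP) lies at the very end of the fingers, on their centre line; the grasp point (between the pads) lies 19 mm behind it; z points along the fingers, y is the line along which they close (so a half turn about z gives the same grasp; the last joint's range is limited). The gripper opens to 85 mm and grips with 20 to 120 N. Pads are 22 mm wide; open, the fingers measure 114 mm over their backs; the gripper's body (76 mm by 85 mm) begins 54 mm behind the grasp point. The pads swing forward as they close: fully open they stand 13 mm farther back than shut.
Start: joints at [-74.02, 26.849, -2.785, 87.806, 1.381, 65.374, -4.715], TCP at [0.204, 0.643, 0.231] pointing down, gripper open.
Joint ranges: [-148.3, 148.3], [-19.14, 114.17], [-79.39, 73.82], [5.75, 140.21], [-59.74, 239.74], [12.07, 113.84], [-152.46, 152.46]. Speed limits (degrees/s): [147.25, 147.25, 180, 180, 180, 180, 180].

### API

Orientations are given as [roll, pitch, yaw] about the fixed x, y, z axes, in that order (R = Rz(yaw) Ry(pitch) Rx(roll)).
In Python, from plant import manip gives the robot as it stands.
- The arm moves only by the tool carry_out, never from a script. Its argument "targets" is a list of rows, each a list of 7 numbers: the shift along the tool's x, y, z each as a share of 25 cm, from -1 to 1, then the turn, a rotation vector about the tool's x, y, z each as a share of 45 degrees, from -1 to 1, then the gripper command: -1 is fully open, 1 is shut, values between are in proportion. In form: [[tx, ty, tz, rx, ry, rz, grip], ...]. A call has 1 to 12 rows; each row is the pose to reach, as a shift and turn from the pose commanded when the call began, along the tool's axes at that moment; what a row does not reach only later rows make up. A row lasts 1/10 s, in which the tool goes at most 50 mm and 8.59 degrees, less where a joint would pass 70% of its speed; a pose out of reach is approached as far as the arm can. A call with a number of a shift or a turn outside -1 to 1 is refused whole. A call with a gripper value outside its range is refused whole. The fingers move at their own pace and stop on an object; "newtons" is the grip in N (left out, the last holds). Time passes only in rows, so rows that repeat a pose let the fingers close. It gives the time, the measured TCP pose, the force, the opening and the grip force at its end, in the units of the state.
- manip.state(): the state, without advancing time (a new reading comes with each control period).
- manip.get_image(name): name is "side" or "top"; returns a dict with "img" (480x640x3 uint8, red, green, blue), "range_z" (480x640 float32, m along the optical axis (not along the pixel's ray), 0 where there is no reading), "intrinsics" (3x3 intrinsics, pixels), "R" (3x3) and "t" (3): a world point X has camera coordinates R X + t. Camera axes: x right, y down, z forward; pixel columns grow to the right and rows downward; lengths in m; the calibration is good to about 2 mm. A picture is of the moment at which its call begins.
- manip.job_done(): hands the job in; it is judged then, once.
The state is a dict: "time": time; "joint_pos": joint angles; "joint_vel": joint speeds; "effort": joint torques, N m; "eef_pos": TCP position; "tool_rot": TCP orientation; "force": force on the tool from outside, world axes, zero at the start; "moment": the same for the moment, N m; "grip_width": finger opening in m; "grip_force": force on a finger pad.
Only numpy, scipy, OpenCV 4.12 (cv2) and the standard library are available. Lean on these libraries where they do the work, as an engineer would, in place of code of your own. Each camera call takes 0.05 s, during which the arm holds its last target. There are 200 camera calls.

### The job

Sort the four loose steel corner brackets of the soap-mould boxes: the left-hand ones (seen from above like a capital L) go into the tray with the left-hand sample screwed down in it, the right-hand ones (the mirror image) into the tray with the right-hand sample. Put one bracket in each empty bay, standing on its foot flat on the bay's floor. Leave the moulds and the tin among them where they stand.

Things in the scene. Friction and masses are not known exactly. Their poses are not given: they have to be found in the camera images.
- left_bracket_1: loose dark steel left-hand bracket, from above like a capital L: L-shaped foot 70x40 mm, 6 thick, long leg 20 wide, toe 22 wide at one end. Upright flange on the long leg, 8 thick, 34 to 44 long, top at 46 mm: grip it from above. Origin: centre of the 70x40 footprint, underside; x along the long leg to the toe end, z up. Toe juts to +y; flange centred at x -3, y -10 mm. About 0.12 kg.
- left_bracket_2: loose dark steel left-hand bracket, from above like a capital L: L-shaped foot 70x40 mm, 6 thick, long leg 20 wide, toe 22 wide at one end. Upright flange on the long leg, 8 thick, 34 to 44 long, top at 46 mm: grip it from above. Origin: centre of the 70x40 footprint, underside; x along the long leg to the toe end, z up. Toe juts to +y; flange centred at x -3, y -10 mm. About 0.12 kg.
- right_bracket_1: loose dark steel right-hand bracket, from above like a mirrored L: L-shaped foot 70x40 mm, 6 thick, long leg 20 wide, toe 22 wide at one end. Upright flange on the long leg, 8 thick, 34 to 44 long, top at 46 mm: grip it from above. Origin: centre of the 70x40 footprint, underside; x along the long leg to the toe end, z up. Toe juts to -y; flange centred at x -3, y +10 mm. About 0.12 kg.
- right_bracket_2: loose dark steel right-hand bracket, from above like a mirrored L: L-shaped foot 70x40 mm, 6 thick, long leg 20 wide, toe 22 wide at one end. Upright flange on the long leg, 8 thick, 34 to 44 long, top at 46 mm: grip it from above. Origin: centre of the 70x40 footprint, underside; x along the long leg to the toe end, z up. Toe juts to -y; flange centred at x -3, y +10 mm. About 0.12 kg.
- left_tray: fixed low wooden tray for left-hand brackets, 234x108 mm, walls 16 high, floor at 5 mm. 3 bays along x, each 74 (x) by 98 (y) mm, centres at x -77, 0, +77 mm. In the +77 bay a left-hand sample, top at 51 mm, is screwed down with brass screws; the other two are empty and take one bracket each, long leg along tray y, either way round. Origin: centre of underside, z up.
- right_tray: fixed low wooden tray for right-hand brackets, 234x108 mm, walls 16 high, floor at 5 mm. 3 bays along x, each 74 (x) by 98 (y) mm, centres at x -77, 0, +77 mm. In the +77 bay a right-hand sample, top at 51 mm, is screwed down with brass screws; the other two are empty and take one bracket each, long leg along tray y, either way round. Origin: centre of underside, z up.
- heart_mould_0: small ivory heart-shaped mould, 49 x 55 x 44 mm high; a bystander, loose, to be left standing where it is. Origin: centre of its underside.
- heart_mould_2: ivory heart-shaped mould, 54 x 60 x 48 mm high; a bystander, loose, to be left standing where it is. Origin: centre of its underside.
- clover_mould: ivory three-lobed mould, 56 x 61 x 42 mm high; a bystander, loose, to be left standing where it is. Origin: centre of its underside.
- wick_tin: round pale-grey screw tin, 62 mm in diameter, 42 mm high; a bystander, loose, to be left standing where it is. Origin: centre of its underside.
Things that resemble listed ones, but are neither listed nor needed, are in the scene too. Leave any orange or turquoise look-alike of the left_bracket_1 alone.

How it is judged:
By the outcome, as a careful person would: the job done as asked, in the order asked, and still so for the second after the job is handed in, with the robot touching nothing.
It also fails if it takes over 90 s, if anything falls off the work surface, if the arm or the gripper's body presses on something with over 40 N, if the wrist force passes 120 N, or if a joint passes its speed limit or range.

## Working session

There is one attempt and no reset: what is moved stays moved. The work goes in short steps, Python scripts to look and compute and a tool call to move; the robot and the scene stay as the last step left them, time stands still between calls to the robot, and variables do not carry over. Pictures are saved under pics/ and viewed, at most 14 in all, crops included, and the job is handed in when it is done.

Besides the shell and the picture viewer there is one more tool, called after "Emit:" by a JSON object that holds its "op" and its "data". carry_out: Moves the arm, as the interface text tells. Its arguments: {"type":"object","properties":{"targets":{"type":"array","items":{"type":"array","items":{"type":"number"}}},"newtons":{"type":"number"}},"required":["targets"]}

```bash
mkdir -p pics; ls; cat > h.py <<'E'
import numpy as np, cv2
from plant import manip
def grab(n):
    d=manip.get_image(n); np.savez(f'{n}.npz',**d); cv2.imwrite(f'pics/{n}_raw.png',d['img'][:,:,::-1]); return d
def pts(d):
    K,R,t=d['intrinsics'],d['R'],d['t']; z=d['range_z']
    v,u=np.mgrid[:z.shape[0],:z.shape[1]]
    c=np.stack([(u-K[0,2])/K[0,0]*z,(v-K[1,2])/K[1,1]*z,z],-1)
    return (c-t)@R
def plane(d,u,v,h):
    K,R,t=d['intrinsics'],d['R'],d['t']
    r=np.array([(u-K[0,2])/K[0,0],(v-K[1,2])/K[1,1],1])@R; o=-R.T@t
    return o+r*(h-o[2])/r[2]
E
python3 - <<'E'
from h import *
for n in ('top','side'):
    d=grab(n); print(n,d['intrinsics'],-d['R'].T@d['t'],d['R'])
print(manip.state())
E
```

```text
pics
top [[533.22137018   0.         321.82958432]
 [  0.         533.22137018 239.43125611]
 [  0.           0.           1.        ]] [0.34733227 0.00776879 1.30506108] [[-9.21937145e-03 -9.99957143e-01  8.45854382e-04]
 [-9.85759052e-01  8.94642155e-03 -1.67925738e-01]
 [ 1.67910974e-01 -2.38197837e-03 -9.85799285e-01]]
side [[531.31971141   0.         326.7814928 ]
 [  0.         531.31971141 235.542644  ]
 [  0.           0.           1.        ]] [ 0.40658027 -1.37149858  0.69223122] [[ 0.99554626 -0.0907374   0.02558048]
 [-0.01630531 -0.43297779 -0.9012571 ]
 [ 0.09285351  0.89682604 -0.43252893]]
{'time': 0.1, 'joint_pos': array([-74.02035019,  26.89551527,  -2.78279634,  87.86781505,
         1.37932361,  65.37355459,  -4.71568126]), 'joint_vel': array([ 0.08927673, -0.13356421,  0.04079198, -0.16862819, -0.00482677,
        0.08294996,  0.00125478]), 'effort': array([ 6.32185456e-04, -5.11515713e+01, -4.69810073e-02, -2.38393718e+01,
        1.08633604e-02,  4.32792891e-03, -1.68397571e-05]), 'eef_pos': array([0.204334  , 0.64277872, 0.23032604]), 'tool_rot': array([-1.79896632e+02,  2.86835648e-03,  1.62363982e+02]), 'force': array([ 0.36167168, -0.03489455,  0.0925847 ]), 'moment': array([-0.00482567,  0.03461597, -0.03522125]), 'grip_force': 0.0, 'grip_width': 0.08530244748290479}
```

View pics/top_raw.png

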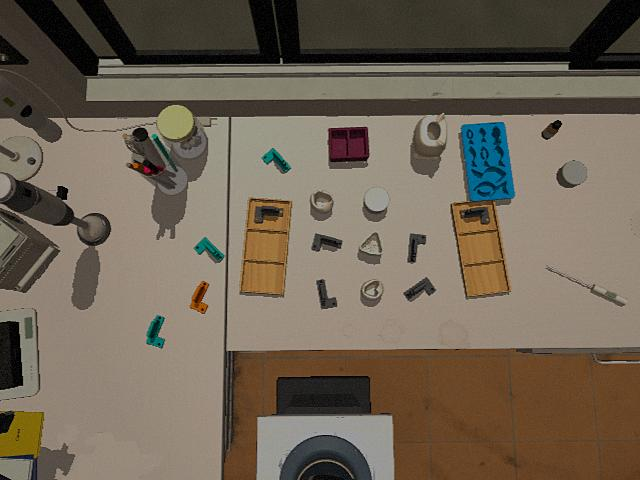

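View pics/side_raw.png

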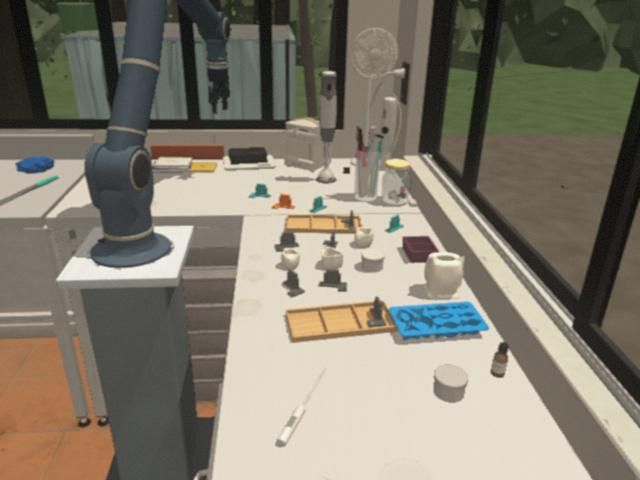

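The top picture shows four loose dark brackets at (327,242), (326,293), (416,248) and (420,289). The trays are at (267,247) and (481,250), each with a dark sample at its far end: (268,213) and (475,214). The look-alikes are turquoise at (277,160), (209,250) and (156,331), and orange at (200,297).

```bash
cat > meas.py <<'E'
from h import *
d=grab('top'); im=d['img']; P=pts(d)
cv2.imwrite('pics/crop1.png',cv2.resize(im[185:310,235:520,::-1],None,fx=2.8,fy=2.8,interpolation=cv2.INTER_CUBIC))
hsv=cv2.cvtColor(im,cv2.COLOR_RGB2HSV)
m=((hsv[...,2]<110)&(hsv[...,1]<90)).astype(np.uint8)
m[:190]=0;m[310:]=0;m[:,:235]=0;m[:,520:]=0
n,l,s,c=cv2.connectedComponentsWithStats(m)
for i in range(1,n):
    if s[i,4]<60: continue
    q=P[l==i]; z=q[:,2]
    f=q[(z>0.036)&(z<.06)]
    print(i,c[i].round(1),s[i,4],'z',np.percentile(z,[2,20,50,80,98]).round(3),'n',len(f))
    if len(f)>5:
        r=cv2.minAreaRect((f[:,:2]*1000).astype(np.float32)); mu=f[:,:2].mean(0); w,v=np.linalg.eigh(np.cov(f[:,:2].T))
        print('   top',mu.round(4),'rect',np.round(r[0],1),np.round(r[1],1),'ang',np.degrees(np.arctan2(v[1,1],v[0,1])).round(1),'z',f[:,2].mean().round(4),'foot mean',q[z<.015][:,:2].mean(0).round(4) if (z<.015).any() else None)
w=((hsv[...,0]>8)&(hsv[...,0]<25)&(hsv[...,1]>90)).astype(np.uint8)
w[:190]=0;w[310:]=0;w[:,:235]=0;w[:,520:]=0
n,l,s,c=cv2.connectedComponentsWithStats(cv2.morphologyEx(w,cv2.MORPH_CLOSE,np.ones((5,5))))
for i in range(1,n):
    if s[i,4]<800: continue
    cn=max(cv2.findContours((l==i).astype(np.uint8),0,2)[0],key=cv2.contourArea)
    X=np.array([plane(d,*p[0],.016)[:2]*1000 for p in cn],np.float32)
    r=cv2.minAreaRect(X); print('tray',c[i],r,cv2.boxPoints(r).round(0).tolist())
E
python3 meas.py
```

```text
2 [321.5 196.6] 120 z [0.009 0.017 0.029 0.04  0.049] n 40
   top [0.673  0.0016] rect [669.    1.8] [24.6 43.8] ang 77.3 z 0.042 foot mean [0.6698 0.0068]
3 [320.3 212.4] 239 z [-0.003  0.     0.003  0.034  0.048] n 42
   top [0.644  0.0118] rect [646.7   7.9] [55.2 26.7] ang 83.5 z 0.0421 foot mean [0.6319 0.0083]
4 [502.8 201.7] 88 z [-0.004 -0.003 -0.     0.003  0.01 ] n 0
5 [373.6 213.6] 251 z [-0.004 -0.001  0.002  0.013  0.043] n 24
   top [ 0.639 -0.119] rect [ 639.8 -123.1] [55.6 18.9] ang 73.2 z 0.0406 foot mean [ 0.6309 -0.1261]
10 [266.  212.2] 253 z [0.008 0.011 0.014 0.043 0.055] n 66
   top [0.6395 0.1324] rect [639.8 133.6] [41.8  7.8] ang 85.0 z 0.0481 foot mean [0.6332 0.1458]
11 [476.9 213.5] 249 z [0.006 0.01  0.014 0.044 0.055] n 62
   top [ 0.6316 -0.3683] rect [ 632.  -368.7] [ 8.4 41. ] ang 96.2 z 0.0485 foot mean [ 0.6252 -0.3823]
19 [325.4 243.1] 381 z [-0.003  0.003  0.007  0.019  0.05 ] n 59
   top [ 0.5646 -0.0118] rect [564.8 -11.5] [40.8  8.9] ang 76.6 z 0.0455 foot mean [ 0.5565 -0.0019]
20 [372.8 241.4] 101 z [0.007 0.011 0.018 0.033 0.044] n 11
   to
[... 936 characters left out ...]
93]
42 [369.4 299.7] 174 z [-0.004 -0.001  0.002  0.034  0.043] n 28
   top [ 0.4275 -0.1076] rect [ 430.6 -107.5] [49.  21.2] ang 62.5 z 0.0404 foot mean [ 0.4159 -0.1111]
48 [260.6 294.5] 126 z [-0.003 -0.001  0.001  0.003  0.008] n 0
49 [486.8 295.3] 121 z [-0.005 -0.002  0.001  0.003  0.008] n 0
tray [265.28000998 247.85575243] ((553.99951171875, 142.9611358642578), (109.27993774414062, 234.6756591796875), 85.24414825439453) [[433.0, 98.0], [666.0, 79.0], [675.0, 188.0], [442.0, 207.0]]
tray [480.11700815 249.22537645] ((546.3043823242188, -382.9352722167969), (235.61903381347656, 117.28300476074219), 5.116964817047119) [[424.0, -335.0], [434.0, -452.0], [669.0, -431.0], [658.0, -314.0]]
```

View pics/crop1.png

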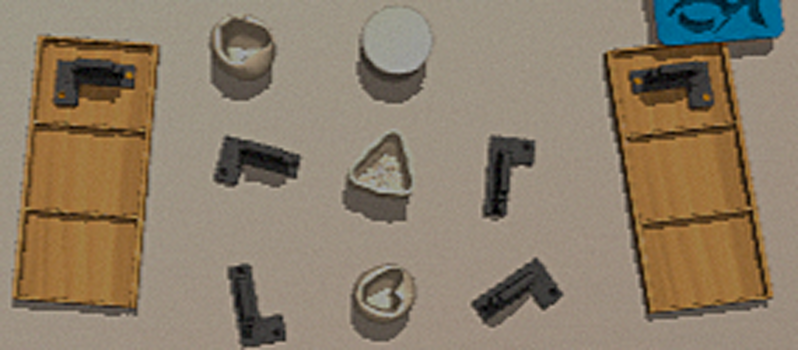

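All four brackets can be told apart in the crop, taking each one's heading along the long leg to the toe:
- **A** (325,243): heading left, toe down, so left-hand.
- **B** (325,295): heading down, toe right, so left-hand.
- **C** (415,246): heading up, toe right, so right-hand.
- **D** (420,289): heading up-right, toe down-right, so right-hand.
- **Samples:** the left tray (y>0) holds a left-hand one and the right tray a right-hand one.

The coloured look-alikes are excluded, as are the two screwed-down samples.

```bash
cat > go.py <<'E'
# usage: go.py x y z yaw -> shares of the move from the present pose
from h import *
from scipy.spatial.transform import Rotation as Ro
import sys
x,y,z,yaw=map(float,sys.argv[1:5]); s=manip.state()
R=Ro.from_euler('xyz',s['tool_rot'],degrees=True)
T=Ro.from_euler('xyz',[180,0,yaw],degrees=True)
print('t %.2f pos'%s['time'],s['eef_pos'].round(4),s['tool_rot'].round(1),'F',s['force'].round(1),'w %.4f g %.1f'%(s['grip_width'],s['grip_force']))
print('shift',(R.inv().apply(np.array([x,y,z])-s['eef_pos'])/.25).round(3),'turn',((R.inv()*T).as_rotvec(degrees=True)/45).round(3))
E
python3 - <<'E'
from h import *
d=dict(np.load('top.npz')); P=pts(d)
for nm,cs in (('L',[(38,37),(158,45),(137,310),(13,303)]),('R',[(605,50),(730,45),(770,303),(645,318)])):
    X=np.array([plane(d,u/2.8+235-.3,v/2.8+185-.3,.016)[:2]*1000 for u,v in cs]); print(nm,X.round(0).tolist(),X.mean(0).round(1))
    e=np.diff(np.vstack([X,X[:1]]),axis=0); print(np.hypot(*e.T).round(0),np.degrees(np.arctan2(e[:,1],e[:,0])).round(1))
# floor/ wall via depth: points with 12<z<20mm near trays
for y0,y1 in ((.07,.22),(-.47,-.30)):
    q=P[(P[...,2]>.011)&(P[...,2]<.022)&(P[...,1]>y0)&(P[...,1]<y1)&(P[...,0]>.40)&(P[...,0]<.69)][:,:2]*1000
    print(cv2.minAreaRect(q.astype(np.float32)),len(q))
E
python3 go.py .5 .22 .2 120; python3 go.py .565 -.0115 .13 76.6
```

```text
L [[673.0, 186.0], [665.0, 80.0], [431.0, 98.0], [438.0, 205.0]] [551.8 142.3]
[107. 235. 107. 236.] [-94.4 175.6  86.3  -4.4]
R [[657.0, -316.0], [660.0, -427.0], [432.0, -447.0], [420.0, -339.0]] [ 542.3 -382.4]
[111. 229. 109. 238.] [ -88.2 -175.    96.3    5.5]
((554.2269287109375, 143.9477081298828), (108.70282745361328, 234.22142028808594), 85.26092529296875) 909
((557.4962158203125, -391.7333984375), (264.1180419921875, 149.6766357421875), 0.20422694087028503) 943
t 0.15 pos [0.2043 0.6429 0.2305] [-179.9    0.   162.4] F [-0.1 -0.7  0.2] w 0.0851 g 0.0
shift [-1.639 -1.254  0.124] turn [-0.002  0.001  0.941]
t 0.15 pos [0.2043 0.6429 0.2305] [-179.9    0.   162.4] F [-0.1 -0.7  0.2] w 0.0851 g 0.0
shift [-2.168 -2.057  0.405] turn [-1.000e-03  1.000e-03  1.906e+00]
```

Emit:
{"op": "carry_out", "data": {"targets": [[-1,-1,0.1,0,0,0.95,0],[-1,-1,0.1,0,0,0.95,0],[-1,-1,0.1,0,0,0.95,0],[-1,-1,0.1,0,0,0.95,0],[-1,-1,0.1,0,0,0.95,0],[-1,-1,0.1,0,0,0.95,0],[-1,-1,0.1,0,0,0.95,0],[-1,-1,0.1,0,0,0.95,0],[-1,-1,0.1,0,0,0.95,0],[-1,-1,0.1,0,0,0.95,0]], "newtons": 50}}

```text
time: 1.15
eef_pos: [0.3663, 0.3307, 0.2064]
tool_rot: [180.0, -0.0, 119.7]
force: [-0.4, -0.1, -0.3]
grip_width: 0.0431
grip_force: 0.0
```

```bash
python3 go.py .565 -.0115 .13 76.6
```

```text
t 1.15 pos [0.3663 0.3307 0.2064] [180.   -0.  119.7] F [-0.4 -0.1 -0.3] w 0.0431 g 0.0
shift [-1.583  0.012  0.304] turn [-0.    -0.001  0.958]
```

Emit:
{"op": "carry_out", "data": {"targets": [[-1,0,0.2,0,0,0.96,0],[-1,0,0.2,0,0,0.96,0],[-1,0,0.2,0,0,0.96,0],[-1,0,0.2,0,0,0.96,0],[-1,0,0.2,0,0,0.96,0],[-1,0,0.2,0,0,0.96,0],[-1,0,0.2,0,0,0.96,0],[-1,0,0.2,0,0,0.96,0]]}}

```text
time: 1.95
eef_pos: [0.4901, 0.1146, 0.1561]
tool_rot: [-180.0, -0.0, 76.7]
force: [0.3, 1.1, 0.6]
grip_width: 0.0428
grip_force: 0.0
```

```bash
python3 go.py .565 -.0115 .10 76.6
```

```text
t 1.95 pos [0.4901 0.1146 0.1561] [-180.    -0.    76.7] F [0.3 1.1 0.6] w 0.0428 g 0.0
shift [-0.422  0.408  0.224] turn [-0.001 -0.001  0.002]
```

Emit:
{"op": "carry_out", "data": {"targets": [[-0.422,0.408,0.22,0,0,0,0],[-0.422,0.408,0.22,0,0,0,0],[-0.422,0.408,0.22,0,0,0,0],[-0.422,0.408,0.22,0,0,0,0],[-0.422,0.408,0.22,0,0,0,0],[-0.422,0.408,0.22,0,0,0,0]]}}

```text
time: 2.55
eef_pos: [0.5646, -0.0114, 0.1014]
tool_rot: [-180.0, -0.1, 76.7]
force: [-0.9, 1.1, 0.2]
grip_width: 0.043
grip_force: 0.0
```

```bash
python3 go.py .565 -.0115 .017 76.6; python3 - <<'E'
from h import *
d=grab('side'); 
p=d['R']@np.array([.565,-.0115,.03])+d['t']; u,v=(d['intrinsics']@p)[:2]/p[2]; u,v=int(u),int(v)
cv2.imwrite('pics/s1.png',cv2.resize(d['img'][v-75:v+45,u-80:u+80,::-1],None,fx=5,fy=5,interpolation=2))
E
```

```text
t 2.55 pos [ 0.5646 -0.0114  0.1014] [-1.80e+02 -1.00e-01  7.67e+01] F [-0.9  1.1  0.2] w 0.0430 g 0.0
shift [-0.001  0.002  0.338] turn [-0.001 -0.002  0.001]
```

View pics/s1.png

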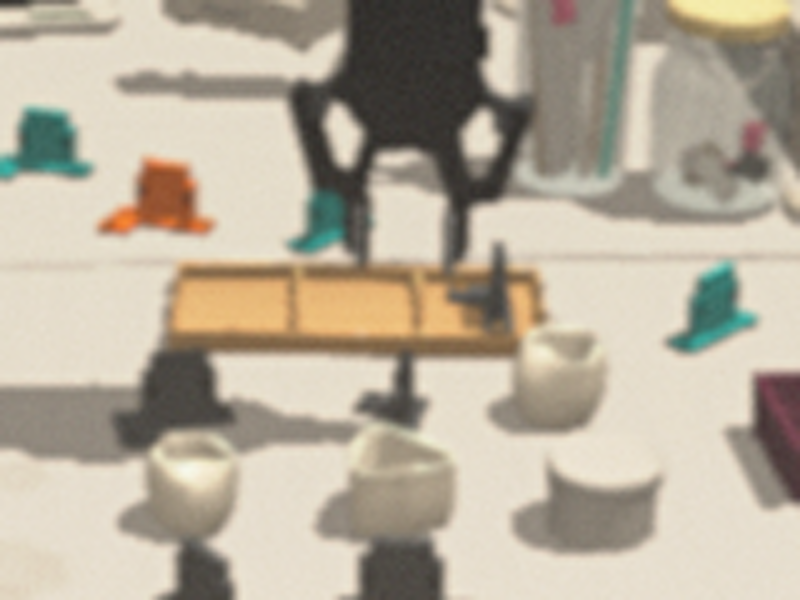

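The picture shows the fingers at (360,240) and (455,240), either side of bracket A's flange at (403,380). Next I descend and grip.

Emit:
{"op": "carry_out", "data": {"targets": [[0,0,0.15,0,0,0,0],[0,0,0.28,0,0,0,0],[0,0,0.338,0,0,0,0],[0,0,0.338,0,0,0,0],[0,0,0.338,0,0,0,1],[0,0,0.338,0,0,0,1],[0,0,0.338,0,0,0,1],[0,0,0.338,0,0,0,1],[0,0,0.338,0,0,0,1]]}}

```text
time: 3.5
eef_pos: [0.5661, -0.0143, 0.0184]
tool_rot: [179.9, -0.1, 76.4]
force: [-0.8, 1.3, 6.4]
grip_width: 0.0072
grip_force: 50.5
```

```bash
python3 go.py .5632 .1392 .1 85.2
```

```text
t 3.50 pos [ 0.5661 -0.0143  0.0184] [ 1.799e+02 -1.000e-01  7.640e+01] F [-0.8  1.3  6.4] w 0.0072 g 50.5
shift [ 0.595 -0.155 -0.326] turn [ 0.003 -0.002 -0.195]
```

Emit:
{"op": "carry_out", "data": {"targets": [[0,0,-0.15,0,0,0,1],[0,0,-0.33,0,0,0,1],[0,0,-0.33,0,0,0,1],[0.595,-0.16,-0.33,0,0,-0.195,1],[0.595,-0.16,-0.33,0,0,-0.195,1],[0.595,-0.16,-0.33,0,0,-0.195,1],[0.595,-0.16,-0.33,0,0,-0.195,1],[0.595,-0.16,-0.33,0,0,-0.195,1],[0.595,-0.16,-0.33,0,0,-0.195,1],[0.595,-0.16,-0.33,0,0,-0.195,1]]}}

```text
time: 4.5
eef_pos: [0.561, 0.1371, 0.0992]
tool_rot: [-180.0, 0.1, 85.0]
force: [-0.0, -0.4, -1.6]
grip_width: 0.0072
grip_force: 49.3
```

```bash
python3 go.py .5632 .1392 .022 85.2;  python3 - <<'E'
from h import *
d=grab('side'); 
p=d['R']@np.array([.56,.143,.05])+d['t']; u,v=(d['intrinsics']@p)[:2]/p[2]; u,v=int(u),int(v)
cv2.imwrite('pics/s2.png',cv2.resize(d['img'][v-60:v+45,u-70:u+70,::-1],None,fx=5,fy=5,interpolation=2))
E
```

```text
t 4.50 pos [0.561  0.1371 0.0992] [-1.8e+02  1.0e-01  8.5e+01] F [-0.  -0.4 -1.6] w 0.0072 g 49.3
shift [0.009 0.008 0.309] turn [-0.     0.001 -0.004]
```

View pics/s2.png

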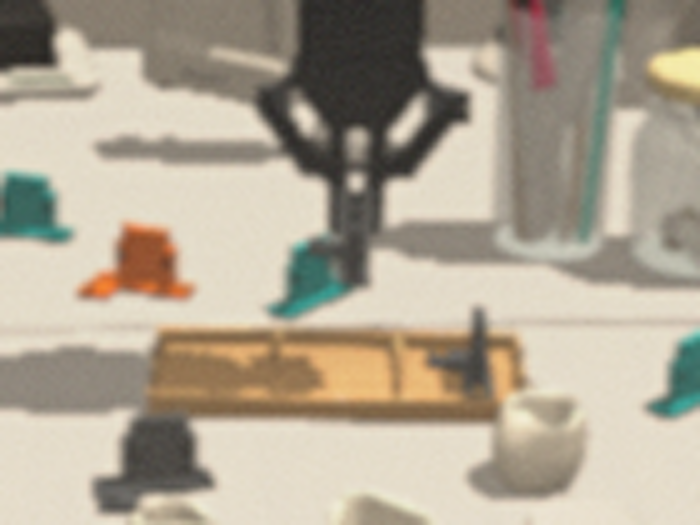

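The bracket is held upright at (350,250) over the middle bay, whose walls stand at about (278,350) and (398,360). Next I lower it, release and retreat.

Emit:
{"op": "carry_out", "data": {"targets": [[0.009,0.008,0.14,0,0,0,1],[0.009,0.008,0.24,0,0,0,1],[0.009,0.008,0.285,0,0,0,1],[0.009,0.008,0.303,0,0,0,1],[0.009,0.008,0.303,0,0,0,1],[0.009,0.008,0.303,0,0,0,0.2],[0.009,0.008,0.303,0,0,0,0.2],[0.009,0.008,0.303,0,0,0,0.2],[0.009,0.008,0.1,0,0,0,0.2],[0.009,0.008,-0.1,0,0,0,0.2],[0.009,0.008,-0.1,0,0,0,0.2]]}}

```text
time: 5.65
eef_pos: [0.568, 0.1422, 0.1311]
tool_rot: [179.3, -0.3, 85.2]
force: [0.6, -0.1, 0.1]
grip_width: 0.0339
grip_force: 0.0
```

```bash
python3 go.py .4368 .0056 .1 8
```

```text
t 5.65 pos [0.568  0.1422 0.1311] [179.3  -0.3  85.2] F [ 0.6 -0.1  0.1] w 0.0339 g 0.0
shift [-0.589 -0.478  0.115] turn [ 0.009 -0.016  1.715]
```

Emit:
{"op": "carry_out", "data": {"targets": [[-0.55,-0.45,0,0,0,0.99,0],[-0.55,-0.45,0,0,0,0.99,0],[-0.55,-0.45,0,0,0,0.99,0],[-0.55,-0.45,0,0,0,0.99,0],[-0.55,-0.45,0,0,0,0.99,0],[-0.55,-0.45,0,0,0,0.99,0],[-0.55,-0.45,0,0,0,0.99,0]]}}

```text
time: 6.35
eef_pos: [0.4401, 0.0145, 0.1245]
tool_rot: [180.0, -0.1, 40.8]
force: [-0.3, 0.6, -0.2]
grip_width: 0.0427
grip_force: 0.0
```

```bash
python3 go.py .4368 .0056 .1 8
```

```text
t 6.35 pos [0.4401 0.0145 0.1245] [ 1.80e+02 -1.00e-01  4.08e+01] F [-0.3  0.6 -0.2] w 0.0427 g 0.0
shift [-0.033  0.018  0.098] turn [ 0.    -0.001  0.729]
```

Emit:
{"op": "carry_out", "data": {"targets": [[-0.033,0.018,0.1,0,0,0.729,0],[-0.033,0.018,0.1,0,0,0.729,0],[-0.033,0.018,0.1,0,0,0.729,0],[-0.033,0.018,0.1,0,0,0.729,0],[-0.033,0.018,0.1,0,0,0.729,0],[-0.033,0.018,0.1,0,0,0.729,0]]}}

```text
time: 6.95
eef_pos: [0.4366, 0.0056, 0.0992]
tool_rot: [180.0, -0.0, 8.1]
force: [-0.9, -0.7, 0.1]
grip_width: 0.0432
grip_force: 0.0
```

```bash
python3 go.py .4368 .0056 .0175 8; sed -i 's/crop1/crop2/' meas.py; python3 meas.py | grep -A1 -E '\[(26|32|41|42)[0-9.]* +(2[0-9]{2})' | grep -v tray; python3 - <<'E'
from h import *
d=grab('top'); cv2.imwrite('pics/c3.png',cv2.resize(d['img'][185:315,235:385,::-1],None,fx=4,fy=4,interpolation=2))
E
```

```text
t 6.95 pos [0.4366 0.0056 0.0992] [180.   -0.    8.1] F [-0.9 -0.7  0.1] w 0.0432 g 0.0
shift [0.001 0.    0.327] turn [ 0.    -0.     0.003]
2 [320.7 207.3] 342 z [-0.004  0.001  0.018  0.037  0.048] n 73
   top [0.6583 0.0082] rect [657.6   6.7] [45.2 48.8] ang 145.4 z 0.0423 foot mean [0.6353 0.0081]
--
8 [266.4 212.2] 260 z [0.007 0.011 0.014 0.043 0.056] n 66
   top [0.6393 0.1325] rect [640.  133.5] [41.4  8.5] ang 85.1 z 0.0493 foot mean [0.6329 0.1452]
--
17 [414.6 245.6] 303 z [-0.     0.005  0.008  0.031  0.049] n 54
   top [ 0.5439 -0.2175] rect [ 543.8 -217.5] [ 9.3 41.9] ang 173.5 z 0.0455 foot mean [ 0.5521 -0.2245]
19 [262.1 242.8] 275 z [0.008 0.011 0.014 0.042 0.055] n 69
   top [0.5634 0.1422] rect [564.1 142.7] [41.3  8.3] ang 84.5 z 0.0487 foot mean [0.557  0.1546]
--
33 [419.5 289.5] 374 z [-0.003  0.003  0.007  0.017  0.049] n 56
   top [ 0.4449 -0.2223] rect [ 446. -224.] [ 7.9 39.3] ang 123.6 z 0.0452 foot mean [ 0.4418 -0.233 ]
--
40 [260.7 294.5] 125 z [-0.003 -0.001  0.001  0.003  0.007] n 0
43 [487.4 295.3] 119 z [-0.004 -0.001  0.001  0.003  0.007] n 0
```

View pics/c3.png

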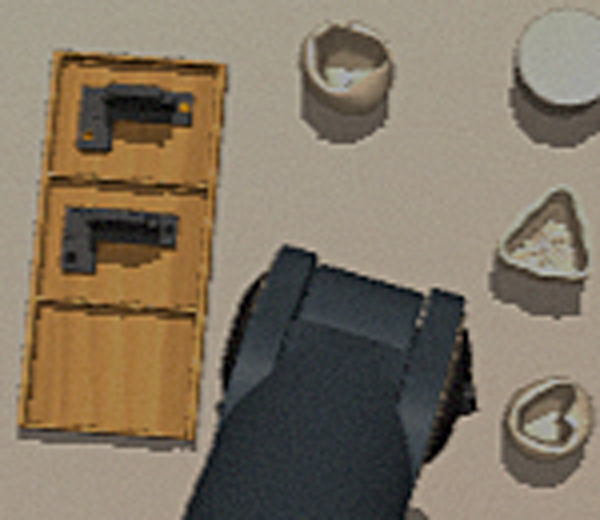

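Bracket A stands in the middle bay at (120,235), parallel to the sample and with its top at the sample's height. The gripper is over bracket B, so I grip that next.

Emit:
{"op": "carry_out", "data": {"targets": [[0,0,0.15,0,0,0,0],[0,0,0.28,0,0,0,0],[0,0,0.327,0,0,0,0],[0,0,0.327,0,0,0,0],[0,0,0.327,0,0,0,1],[0,0,0.327,0,0,0,1],[0,0,0.327,0,0,0,1],[0,0,0.327,0,0,0,1],[0,0,0.327,0,0,0,1],[0,0,0.0,0,0,0,1],[0,0,0.0,0,0,0,1],[0,0,0.0,0,0,0,1]]}}

```text
time: 8.25
eef_pos: [0.4389, 0.0053, 0.1025]
tool_rot: [-179.9, -0.4, 7.8]
force: [-0.6, 0.6, -1.3]
grip_width: 0.0069
grip_force: 50.8
```

```bash
python3 go.py .4671 .1532 .1 85.2
```

```text
t 8.25 pos [0.4389 0.0053 0.1025] [-179.9   -0.4    7.8] F [-0.6  0.6 -1.3] w 0.0069 g 50.8
shift [ 0.193 -0.571  0.012] turn [ 0.005 -0.009 -1.719]
```

Emit:
{"op": "carry_out", "data": {"targets": [[0.19,-0.57,0,0,0,-0.99,1],[0.19,-0.57,0,0,0,-0.99,1],[0.19,-0.57,0,0,0,-0.99,1],[0.19,-0.57,0,0,0,-0.99,1],[0.19,-0.57,0,0,0,-0.99,1],[0.19,-0.57,0,0,0,-0.99,1],[0.19,-0.57,0,0,0,-0.99,1]]}}

```text
time: 8.95
eef_pos: [0.4632, 0.1524, 0.0988]
tool_rot: [-180.0, 0.0, 52.2]
force: [-0.1, 0.8, -1.9]
grip_width: 0.0069
grip_force: 50.7
```

```bash
python3 go.py .4671 .1532 .1 85.2
```

```text
t 8.95 pos [0.4632 0.1524 0.0988] [-180.     0.    52.2] F [-0.1  0.8 -1.9] w 0.0069 g 50.7
shift [ 0.012  0.01  -0.005] turn [-0.001  0.001 -0.733]
```

Emit:
{"op": "carry_out", "data": {"targets": [[0.012,0.01,0,0,0,-0.733,1],[0.012,0.01,0,0,0,-0.733,1],[0.012,0.01,0,0,0,-0.733,1],[0.012,0.01,0,0,0,-0.733,1],[0.012,0.01,0,0,0,-0.733,1],[0.012,0.01,0,0,0,-0.733,1]]}}

```text
time: 9.55
eef_pos: [0.4674, 0.1532, 0.0991]
tool_rot: [-180.0, 0.0, 85.1]
force: [-0.7, -0.4, -0.4]
grip_width: 0.007
grip_force: 50.7
```

```bash
python3 go.py .4671 .1532 .0228 85.2
```

```text
t 9.55 pos [0.4674 0.1532 0.0991] [-180.     0.    85.1] F [-0.7 -0.4 -0.4] w 0.0070 g 50.7
shift [-0.    -0.001  0.305] turn [-0.001  0.    -0.002]
```

Emit:
{"op": "carry_out", "data": {"targets": [[0,0,0.14,0,0,0,1],[0,0,0.24,0,0,0,1],[0,0,0.285,0,0,0,1],[0,0,0.304,0,0,0,1],[0,0,0.304,0,0,0,1],[0,0,0.304,0,0,0,0.2],[0,0,0.304,0,0,0,0.2],[0,0,0.304,0,0,0,0.2],[0,0,0.1,0,0,0,0.2],[0,0,-0.1,0,0,0,0.2],[0,0,-0.1,0,0,0,0.2]]}}

```text
time: 10.65
eef_pos: [0.4719, 0.1549, 0.1299]
tool_rot: [179.4, -0.4, 85.3]
force: [0.4, -0.3, -0.2]
grip_width: 0.0341
grip_force: 0.0
```

```bash
python3 go.py .446 -.224 .13 123.6
```

```text
t 10.65 pos [0.4719 0.1549 0.1299] [179.4  -0.4  85.3] F [ 0.4 -0.3 -0.2] w 0.0341 g 0.0
shift [-1.519  0.02  -0.01 ] turn [ 0.015 -0.004 -0.85 ]
```

Emit:
{"op": "carry_out", "data": {"targets": [[-1,0.02,0,0,0,-0.85,0],[-1,0.02,0,0,0,-0.85,0],[-1,0.02,0,0,0,-0.85,0],[-1,0.02,0,0,0,-0.85,0],[-1,0.02,0,0,0,-0.85,0],[-1,0.02,0,0,0,-0.85,0],[-1,0.02,0,0,0,-0.85,0]]}}

```text
time: 11.35
eef_pos: [0.4517, -0.0995, 0.1243]
tool_rot: [-180.0, 0.1, 123.2]
force: [0.4, 0.6, 0.0]
grip_width: 0.0429
grip_force: 0.0
```

```bash
python3 go.py .446 -.224 .1 123.6
```

```text
t 11.35 pos [ 0.4517 -0.0995  0.1243] [-1.800e+02  1.000e-01  1.232e+02] F [0.4 0.6 0. ] w 0.0429 g 0.0
shift [-0.404 -0.292  0.098] turn [-0.     0.001 -0.009]
```

Emit:
{"op": "carry_out", "data": {"targets": [[-0.404,-0.292,0.1,0,0,-0.01,0],[-0.404,-0.292,0.1,0,0,-0.01,0],[-0.404,-0.292,0.1,0,0,-0.01,0],[-0.404,-0.292,0.1,0,0,-0.01,0],[-0.404,-0.292,0.1,0,0,-0.01,0],[-0.404,-0.292,0.1,0,0,-0.01,0]]}}

```text
time: 11.95
eef_pos: [0.4481, -0.2182, 0.0991]
tool_rot: [180.0, -0.1, 124.2]
force: [-0.2, 0.9, -0.6]
grip_width: 0.0425
grip_force: 0.0
```

```bash
python3 go.py .446 -.224 .0175 123.6;python3 - <<'E'
from h import *
d=grab('top'); cv2.imwrite('pics/c4.png',cv2.resize(d['img'][185:315,235:435,::-1],None,fx=4,fy=4,interpolation=2))
E
```

```text
t 11.95 pos [ 0.4481 -0.2182  0.0991] [ 1.800e+02 -1.000e-01  1.242e+02] F [-0.2  0.9 -0.6] w 0.0425 g 0.0
shift [-0.015 -0.02   0.326] turn [ 0.001 -0.002  0.014]
```

View pics/c4.png

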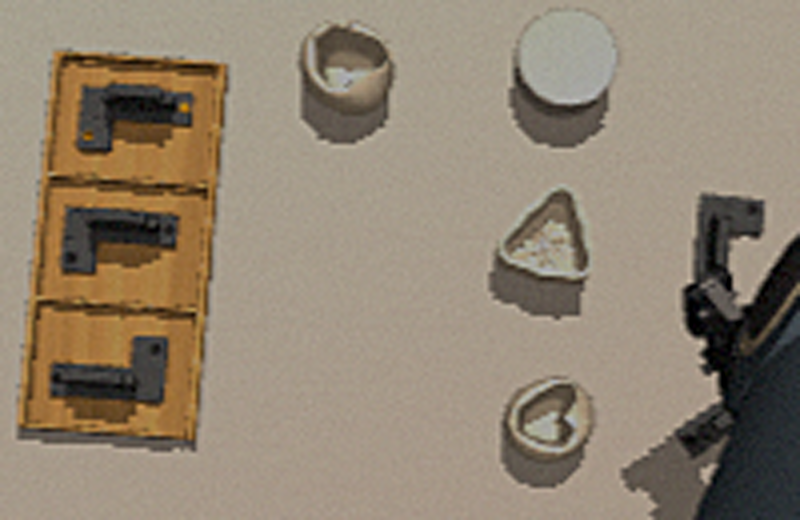

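Bracket B stands in the near bay at (110,375) with its toe up-right, still left-hand. The gripper is over D with C clear of the fingers, so I grip D.

Emit:
{"op": "carry_out", "data": {"targets": [[-0.015,-0.02,0.12,0,0,0.014,0],[-0.015,-0.02,0.28,0,0,0.014,0],[-0.015,-0.02,0.326,0,0,0.014,0],[-0.015,-0.02,0.326,0,0,0.014,0],[-0.015,-0.02,0.326,0,0,0.014,1],[-0.015,-0.02,0.326,0,0,0.014,1],[-0.015,-0.02,0.326,0,0,0.014,1],[-0.015,-0.02,0.326,0,0,0.014,1],[-0.015,-0.02,0.326,0,0,0.014,1],[-0.015,-0.02,-0.02,0,0,0.014,1],[-0.015,-0.02,-0.02,0,0,0.014,1],[-0.015,-0.02,-0.02,0,0,0.014,1]]}}

```text
time: 13.2
eef_pos: [0.4486, -0.228, 0.1088]
tool_rot: [179.6, 0.4, 123.4]
force: [0.8, -0.4, -1.5]
grip_width: 0.0071
grip_force: 50.9
```

```bash
python3 go.py .5547 -.377 .12 95.7
```

```text
t 13.20 pos [ 0.4486 -0.228   0.1088] [179.6   0.4 123.4] F [ 0.8 -0.4 -1.5] w 0.0071 g 50.9
shift [-0.732  0.026 -0.039] turn [0.01  0.008 0.616]
```

Emit:
{"op": "carry_out", "data": {"targets": [[-0.732,0.026,-0.02,0,0,0.616,1],[-0.732,0.026,-0.02,0,0,0.616,1],[-0.732,0.026,-0.02,0,0,0.616,1],[-0.732,0.026,-0.02,0,0,0.616,1],[-0.732,0.026,-0.02,0,0,0.616,1],[-0.732,0.026,-0.02,0,0,0.616,1],[-0.732,0.026,-0.02,0,0,0.616,1]]}}

```text
time: 13.9
eef_pos: [0.5508, -0.3738, 0.1082]
tool_rot: [-179.9, -0.2, 95.8]
force: [0.2, -0.8, -2.1]
grip_width: 0.0069
grip_force: 50.8
```

```bash
python3 go.py .5547 -.377 .0228 95.7;  python3 - <<'E'
from h import *
d=grab('side'); 
p=d['R']@np.array([.55,-.38,.05])+d['t']; u,v=(d['intrinsics']@p)[:2]/p[2]; u,v=int(u),int(v)
cv2.imwrite('pics/s5.png',cv2.resize(d['img'][v-80:v+60,u-80:u+80,::-1],None,fx=4,fy=4,interpolation=2))
E
```

```text
t 13.90 pos [ 0.5508 -0.3738  0.1082] [-179.9   -0.2   95.8] F [ 0.2 -0.8 -2.1] w 0.0069 g 50.8
shift [-0.015  0.015  0.342] turn [-0.002 -0.003  0.001]
```

View pics/s5.png

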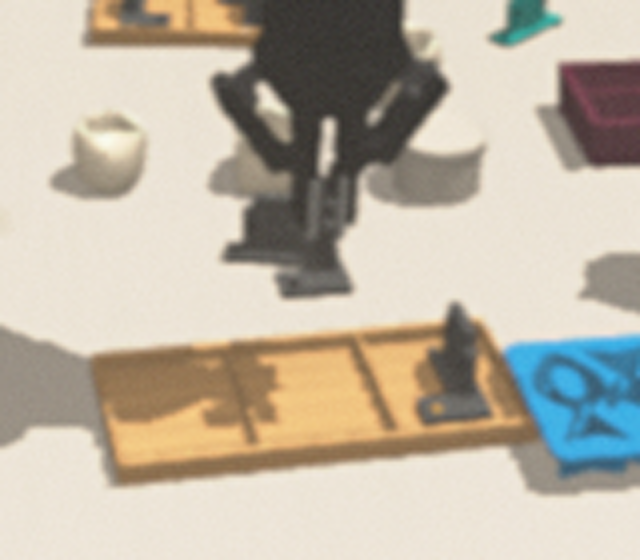

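Bracket D is held upright at (315,275) over the middle bay, with C behind it at (265,240). I lower it.

Emit:
{"op": "carry_out", "data": {"targets": [[-0.015,0.015,0.15,0,0,0,1],[-0.015,0.015,0.27,0,0,0,1],[-0.015,0.015,0.32,0,0,0,1],[-0.015,0.015,0.341,0,0,0,1],[-0.015,0.015,0.341,0,0,0,1],[-0.015,0.015,0.341,0,0,0,0.2],[-0.015,0.015,0.341,0,0,0,0.2],[-0.015,0.015,0.341,0,0,0,0.2],[-0.015,0.015,0.1,0,0,0,0.2],[-0.015,0.015,0,0,0,0,0.2],[-0.015,0.015,-0.1,0,0,0,0.2]]}}

```text
time: 15.05
eef_pos: [0.5566, -0.3799, 0.1374]
tool_rot: [179.8, 0.1, 95.7]
force: [0.4, -0.0, -1.5]
grip_width: 0.0336
grip_force: 0.0
```

```bash
python3 go.py .5437 -.2175 .13 -6.4
```

```text
t 15.05 pos [ 0.5566 -0.3799  0.1374] [1.798e+02 1.000e-01 9.570e+01] F [ 0.4 -0.  -1.5] w 0.0336 g 0.0
shift [0.652 0.013 0.028] turn [ 5.000e-03 -1.000e-03  2.269e+00]
```

Emit:
{"op": "carry_out", "data": {"targets": [[0.65,0.013,0,0,0,-0.99,0],[0.65,0.013,0,0,0,-0.99,0],[0.65,0.013,0,0,0,-0.99,0],[0.65,0.013,0,0,0,-0.99,0],[0.65,0.013,0,0,0,-0.99,0],[0.65,0.013,0,0,0,-0.99,0],[0.65,0.013,0,0,0,-0.99,0]]}}

```text
time: 15.75
eef_pos: [0.5429, -0.2176, 0.1346]
tool_rot: [180.0, 0.0, 140.1]
force: [-0.1, 0.7, 0.3]
grip_width: 0.043
grip_force: 0.0
```

```bash
python3 go.py .5437 -.2175 .1 173.6; python3 -c "from h import *; print(manip.state()['joint_pos'].round(1))"
```

```text
t 15.75 pos [ 0.5429 -0.2176  0.1346] [180.    0.  140.1] F [-0.1  0.7  0.3] w 0.0430 g 0.0
shift [-0.002  0.002  0.138] turn [ 0.     0.001 -0.745]
[  1.7  25.1  21.  107.1 -11.5  49.8  78.5]
```

Emit:
{"op": "carry_out", "data": {"targets": [[-0.002,0.002,0.13,0,0,-0.745,0],[-0.002,0.002,0.13,0,0,-0.745,0],[-0.002,0.002,0.13,0,0,-0.745,0],[-0.002,0.002,0.13,0,0,-0.745,0],[-0.002,0.002,0.13,0,0,-0.745,0],[-0.002,0.002,0.13,0,0,-0.745,0]]}}

```text
time: 16.35
eef_pos: [0.5435, -0.2176, 0.1017]
tool_rot: [-180.0, -0.0, 173.5]
force: [-0.4, -1.0, -0.6]
grip_width: 0.0426
grip_force: 0.0
```

```bash
python3 go.py .5437 -.2175 .0175 173.6; sed -i 's/crop2/crop4/' meas.py; python3 meas.py | grep -A1 -E '\[(26|32|41|42|47|48)[0-9.]* +(2[0-9]{2})' | grep top; python3 - <<'E'
from h import *
d=grab('top'); cv2.imwrite('pics/c5.png',cv2.resize(d['img'][185:315,335:535,::-1],None,fx=4,fy=4,interpolation=2))
E
```

```text
t 16.35 pos [ 0.5435 -0.2176  0.1017] [-180.    -0.   173.5] F [-0.4 -1.  -0.6] w 0.0426 g 0.0
shift [-0.001  0.001  0.337] turn [-0.    -0.    -0.003]
   top [0.6423 0.0132] rect [644.5   6.7] [53.9 28.4] ang 83.1 z 0.0414 foot mean [0.6318 0.008 ]
   top [0.6394 0.133 ] rect [639.9 133.7] [41.4  8.8] ang 85.6 z 0.0482 foot mean [0.6322 0.1466]
   top [0.5634 0.1422] rect [564.2 142.5] [41.5  8.1] ang 85.3 z 0.0491 foot mean [0.5565 0.1536]
   top [0.4685 0.1552] rect [468.7 156.1] [40.9  8.2] ang 85.3 z 0.0491 foot mean [0.4743 0.14  ]
```

View pics/c5.png

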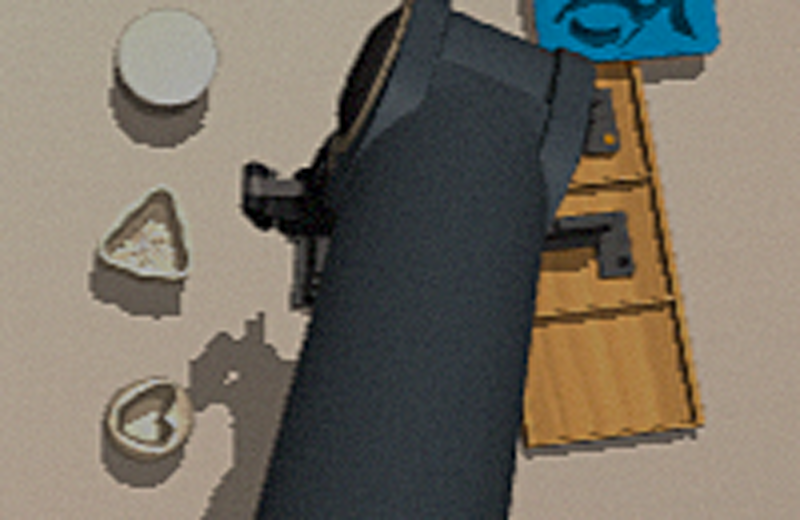

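Bracket D stands in the middle bay with its toe at (615,245), and the moulds haven't moved. I grip C.

Emit:
{"op": "carry_out", "data": {"targets": [[0,0,0.15,0,0,0,0],[0,0,0.28,0,0,0,0],[0,0,0.337,0,0,0,0],[0,0,0.337,0,0,0,0],[0,0,0.337,0,0,0,1],[0,0,0.337,0,0,0,1],[0,0,0.337,0,0,0,1],[0,0,0.337,0,0,0,1],[0,0,0.337,0,0,0,1],[0,0,0,0,0,0,1],[0,0,-0.04,0,0,0,1],[0,0,-0.04,0,0,0,1]]}}

```text
time: 17.65
eef_pos: [0.5476, -0.2184, 0.1179]
tool_rot: [-179.9, 0.7, 173.8]
force: [1.2, 0.1, -1.2]
grip_width: 0.0069
grip_force: 50.9
```

```bash
python3 go.py .478 -.3846 .1 95.7
```

```text
t 17.65 pos [ 0.5476 -0.2184  0.1179] [-179.9    0.7  173.8] F [ 1.2  0.1 -1.2] w 0.0069 g 50.9
shift [ 0.205 -0.691  0.071] turn [0.008 0.015 1.735]
```

Emit:
{"op": "carry_out", "data": {"targets": [[0.2,-0.69,0,0,0,0.99,1],[0.2,-0.69,0,0,0,0.99,1],[0.2,-0.69,0,0,0,0.99,1],[0.2,-0.69,0,0,0,0.99,1],[0.2,-0.69,0,0,0,0.99,1],[0.2,-0.69,0,0,0,0.99,1],[0.2,-0.69,0,0,0,0.99,1]]}}

```text
time: 18.35
eef_pos: [0.4756, -0.3815, 0.111]
tool_rot: [180.0, -0.1, 129.5]
force: [0.6, 0.2, -2.0]
grip_width: 0.0067
grip_force: 50.8
```

```bash
python3 go.py .478 -.3846 .1 95.7
```

```text
t 18.35 pos [ 0.4756 -0.3815  0.111 ] [ 1.800e+02 -1.000e-01  1.295e+02] F [ 0.6  0.2 -2. ] w 0.0067 g 50.8
shift [-0.016 -0.     0.044] turn [-0.    -0.002  0.75 ]
```

Emit:
{"op": "carry_out", "data": {"targets": [[-0.016,0,0.03,0,0,0.75,1],[-0.016,0,0.03,0,0,0.75,1],[-0.016,0,0.03,0,0,0.75,1],[-0.016,0,0.03,0,0,0.75,1],[-0.016,0,0.03,0,0,0.75,1],[-0.016,0,0.03,0,0,0.75,1]]}}

```text
time: 18.95
eef_pos: [0.4784, -0.3847, 0.104]
tool_rot: [-180.0, -0.1, 95.8]
force: [-0.3, 0.4, -1.3]
grip_width: 0.007
grip_force: 50.8
```

```bash
python3 go.py .478 -.3846 .0228 95.7;  python3 - <<'E'
from h import *
d=grab('side'); 
p=d['R']@np.array([.55,-.38,.05])+d['t']; u,v=(d['intrinsics']@p)[:2]/p[2]; u,v=int(u),int(v)
cv2.imwrite('pics/s6.png',cv2.resize(d['img'][v-80:v+60,u-80:u+80,::-1],None,fx=4,fy=4,interpolation=2))
E
```

```text
t 18.95 pos [ 0.4784 -0.3847  0.104 ] [-1.80e+02 -1.00e-01  9.58e+01] F [-0.3  0.4 -1.3] w 0.0070 g 50.8
shift [ 0.    -0.001  0.325] turn [-0.    -0.001  0.003]
```

View pics/s6.png

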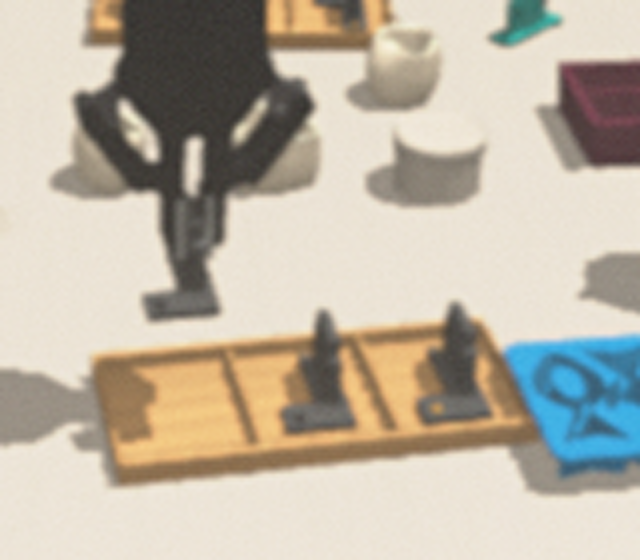

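Bracket D stands in the middle bay like the sample, with its foot at (320,415). C hangs level at (180,300) above the near bay, so I lower and release it.

Emit:
{"op": "carry_out", "data": {"targets": [[0,0,0.15,0,0,0,1],[0,0,0.26,0,0,0,1],[0,0,0.305,0,0,0,1],[0,0,0.324,0,0,0,1],[0,0,0.324,0,0,0,1],[0,0,0.324,0,0,0,0.2],[0,0,0.324,0,0,0,0.2],[0,0,0.324,0,0,0,0.2],[0,0,0.1,0,0,0,0.2],[0,0,-0.1,0,0,0,0.2],[0,0,-0.3,0,0,0,0.2],[0,0,-0.4,0,0,0,0.2]]}}

```text
time: 20.2
eef_pos: [0.4786, -0.3873, 0.2085]
tool_rot: [179.8, 0.2, 95.5]
force: [0.8, -0.1, -0.4]
grip_width: 0.0342
grip_force: 0.0
```

Emit:
{"op": "carry_out", "data": {"targets": [[1,0.1,0,0,0,0,0],[1,0.1,0,0,0,0,0],[1,0.1,0,0,0,0,0],[1,0.1,0,0,0,0,0],[1,0.1,0,0,0,0,0],[1,0.1,0,0,0,0,0],[1,0.1,0,0,0,0,0]]}}

```text
time: 20.9
eef_pos: [0.479, -0.1333, 0.2045]
tool_rot: [180.0, -0.0, 95.7]
force: [-0.4, -0.3, -0.3]
grip_width: 0.0427
grip_force: 0.0
```

```bash
sed -i 's/crop4/crop6/' meas.py; python3 meas.py | grep  top
```

```text
top [0.6586 0.0069] rect [654.3   3.6] [47.7 45.7] ang 147.4 z 0.0421 foot mean [0.6357 0.0078]
   top [ 0.6379 -0.12  ] rect [ 639.2 -123.6] [55.  18.1] ang 74.8 z 0.0409 foot mean [ 0.6305 -0.1267]
   top [0.6394 0.1329] rect [639.9 133.5] [42.   8.3] ang 85.0 z 0.0484 foot mean [0.6328 0.1454]
   top [ 0.4843 -0.1   ] rect [502.  -98.6] [ 37.7 157.6] ang 171.6 z 0.0401 foot mean [ 0.5047 -0.1066]
   top [ 0.6315 -0.3676] rect [ 632.9 -368.6] [ 9.4 42.4] ang 96.6 z 0.0491 foot mean [ 0.6251 -0.3824]
   top [0.5635 0.1421] rect [563.8 142.2] [41.8  7.4] ang 84.8 z 0.0498 foot mean [0.5569 0.1552]
   top [ 0.5554 -0.371 ] rect [ 556.  -373.9] [ 8.1 44.8] ang 95.6 z 0.0483 foot mean [ 0.5477 -0.387 ]
   top [0.4684 0.1547] rect [468.8 155.2] [42.6  7.8] ang 85.9 z 0.0493 foot mean [0.474  0.1398]
   top [ 0.4774 -0.3806] rect [ 477.8 -382.7] [ 8.  44.8] ang 94.7 z 0.0495 foot mean [ 0.4712 -0.3933]
```

View pics/crop6.png

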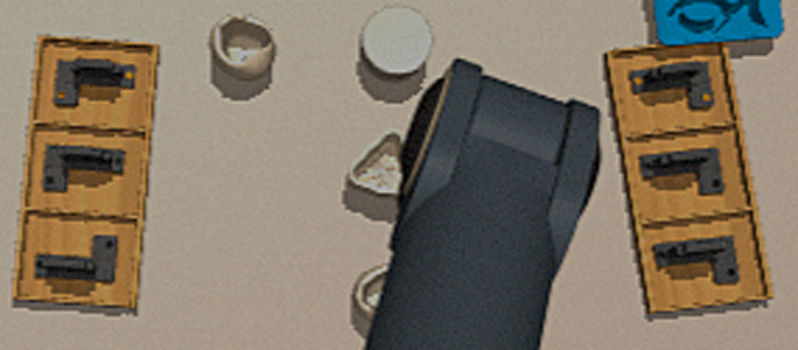

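All four brackets stand in their bays, left tray at (85,165) and (80,260), right tray at (685,170) and (700,260). Their tops are level with the samples at about 49 mm, and the arm is clear.

```bash
python3 -c "from plant import manip; print(manip.job_done())"
```

```text
the job is handed in; nothing more can be done
None
```

All four brackets stand one per empty bay in their matching trays (two left-hand, two right-hand), I saw no sign that the moulds or tin had moved, and the job was handed in at about 21 s; the hand-in gave no verdict.

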